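# Shut and lock the belt cover of the bench lap

## Robot

A 6-joint arm with a two-finger parallel gripper is mounted at the origin on a cart in front of the work surface, level with it; the furniture and walls round the work are solid. World frame = base frame: x ahead of the robot, y to its left, z up, the work surface at z = 0. Lengths are in m, angles in rad, forces in N, time in s.
With the tool pointing down it reaches from about 0.375 to 0.75 m from the base axis. Payload 9 kg.
Tool frame: the origin (TCP) lies at the very end of the fingers, on their centre line; the grasp point (between the pads) lies bot.grip_depth behind it (bot.grip_depth is the distance from the TCP to the grasp point, in m); z points along the fingers, x is the direction in which the jaws open and shut, and the axes are right-handed (so a half turn about z gives the same grasp; the last joint's range is limited). The gripper opens to 85 mm and grips with 20 to 120 N. Pads are 22 mm wide; open, the fingers measure 114 mm over their backs; the gripper's body (76 mm by 85 mm) begins 54 mm behind the grasp point. The pads swing forward as they close: fully open they stand 13 mm farther back than shut.
Start: joints at [1.124, 0.104, 0.097, 1.564, 0, 1.353], TCP at [0.136, 0.584, 0.231] pointing down, gripper open.
Joint ranges: [-2.99, 2.99], [-0.84, 1.86], [-1.1, 1.16], [-1.84, 2.11], [-1.51, 1.56], [-3.14, 3.14]. Speed limits (rad/s): [2.22, 2.22, 2.57, 3.14, 3.14, 3.14].

## Interface

Orientations are given as a rotation vector (axis times angle).
In Python, from bench import bot gives the robot as it stands.
- The arm moves only by the tool arm_command, never from a script. Its argument "moves" is a list of rows, each a list of 3 entries, a list of its own where there are three numbers: the shift along the tool's x, y, z normalised to -1 to 1, where 1 is 150 mm, then the turn about the tool's z normalised to -1 to 1, where 1 is 180 degrees, then the opening, from 0 (shut) to 1 (fully open). A call has 1 to 12 rows; each row is the pose to reach, as a shift and turn from the pose commanded when the call began, along the tool's axes at that moment, turning the shorter way round; what a row does not reach only later rows make up. A row lasts 1/8 s, in which the tool goes at most 62.5 mm and 10.7 degrees, less where a joint would pass 70% of its speed; a pose out of reach is approached as far as the arm can. A call with a number of a shift or a turn outside -1 to 1 is refused whole. A call with a gripper value outside its range is refused whole. The fingers move at their own pace and stop on an object; "newtons" is the grip in N (left out, the last holds). Time passes only in rows, so rows that repeat a pose let the fingers close. It gives the time, the measured TCP pose, the force and the opening at its end, in the units of the state.
- bot.get_obs(): the state, without advancing time (a new reading comes with each control period).
- bot.get_image(name): name is "side" or "top"; returns a dict with "image" (480x640x3 uint8, red, green, blue), "fx", "fy", "cx", "cy" (pixels), "world_to_cam" (4x4, takes a point from world to camera coordinates). Camera axes: x right, y down, z forward; pixel columns grow to the right and rows downward; lengths in m; the calibration is good to about 2 mm. A picture is of the moment at which its call begins. There is no depth.
- bot.job_done(): hands the job in, once; it reports no verdict.
The state is a dict: "clock": time; "qpos": joint angles; "qd": joint speeds; "tau": joint torques, N m; "ee_pos": TCP position; "orientation": TCP orientation; "force": force on the tool from outside, world axes, zero at the start; "moment": the same for the moment, N m; "grip_width": finger opening in m.
Only numpy, scipy, OpenCV 4.12 (cv2) and the standard library are available. Lean on these libraries where they do the work, as an engineer would, in place of code of your own. Each camera call takes 0.05 s, during which the arm holds its last target.

## Task

The belt cover of the small grey bench lap has been left standing open. With the fingertips only, push the cover down onto its seal without slamming it, then set a fingertip in the slot of its round fastener, press the cover fully home and turn the fastener a quarter turn clockwise until it stops, so that the cover stays locked down when you let go. Do not grasp or lift anything, do not take hold of the cover from its underside, and leave the jar, brush, dropper bottle and dop stick standing or lying where they are.

Things in the scene. Friction and masses are not known exactly. Their poses are not given: they have to be found in the camera images.
- lap_unit: fixed grey housing 200 (x) x 320 (y) mm; its deck and shut cover are 108 mm above the bench. Origin: centre of its underside on the bench; x to its back, y to its left. Left half: round splash pan (146 mm wide, rim 130 mm above the bench), aluminium lap wheel, thin copper drip tube to 171 mm at the left back. Right half: belt case with the hinged cover
- cover (a joint): cover hinge: 0 shut, grows opening upward; starts 0.6 to 0.95. Hinge line along the unit's y at unit x +85, y -156 to -6, 100 mm above the bench. Stiff (0.3 N m): the cover stays at any angle, never falls. A springy seal under its front edge presses from 0.051 down and lifts the unlocked cover to about there (9 mm proud in front); pressing it to 0 takes about 11 N at the fastener
- cover_edge (a point): middle of the cover's free front edge, on the top face, 180 mm from the hinge line (unit y -81). The cover is a grey plate 150 mm wide (y), 174 mm deep, 8 mm thick. Axes turn with the cover: z is the normal of its outer (top) face, -x points from hinge to front edge. A thin black stiffening frame runs round its underside, not to be touched
- dial (a joint): fastener: 0 open, 1.571 locked, firm stop at both ends; grows turning clockwise seen from above; starts 0 to 0.3; friction 0.08 N m, stays where left. Its tongue passes under a strike plate in the front wall only while the cover is pressed to within 3 mm of shut; higher, it jams part way. Turned while the cover is up, it lands on the strike plate and keeps the cover from shutting
- slot (a point): centre of the finger slot's floor. The fastener is a metal disc 84 mm wide, flush with the cover, axis 125 mm from the hinge line, mid-width. The slot crosses it: 34 wide, 84 long, 16 mm deep (floor 92 mm above the bench when shut), closed at its ends by a fixed collar 1.5 mm proud. z = axis, out of the cover; y along the slot. Open: slot parallel to the front edge; locked: at right angles to it
- jar: small round screw-lid jar, 55 mm across, 68 mm tall, standing at the right of the unit; origin: centre of its underside. Bystander
- dop: dop stick, a wooden dowel 137 mm long with a stone at its end, lying at the right of the unit; origin: centre of its underside. Bystander
- brush: wooden scrub brush 54 x 153 x 49 mm, bristles down, at the left of the unit; origin: centre of its underside. Bystander
- dropper: dropper bottle 33 mm across, 102 mm tall, standing at the left of the unit; origin: centre of its underside. Bystander

How it is judged:
On the way, in this order (a step that is already met when the one before it is completed fails the run):
1. the cover is pushed down onto its seal, with the fastener still open (value of joint cover below 0.07 rad and value of joint dial below 0.7 rad), for 0.1 s.
2. the cover is pressed home and the fastener turned to its locked stop (value of joint cover below 0.02 rad and value of joint dial above 1.45 rad), for 0.2 s.
At the end, for the whole second after the job is handed in: the cover is down and held there by the fastener (hinge under 0.02 rad, front edge less than 4 mm proud), the fastener is within about 7 degrees of its locked stop (over 1.45 rad), and the bystanders are within 30 mm of their places, jar and dropper bottle upright (all of step 2 and velocity of joint cover below 0.02 rad/s and distance of each of jar, dop, brush, dropper from where it was at the start of the episode below 0.03 m and angle between each of jar, dropper's own z axis and vertical below 0.2 rad); the robot touches nothing.
It fails at once if the cover is slammed (closing faster than 2.5 rad/s) (velocity of joint cover below -2.5 rad/s).
It fails at once if the cover is lifted (opened past 1.1 rad) (value of joint cover above 1.1 rad).
It fails at once if the cover is taken hold of from its underside (contact force between the fingers and cover_c1 above 0.5 N or contact force between the fingers and cover_c2 above 0.5 N or contact force between the fingers and cover_c3 above 0.5 N).
It fails at once if a bystander is moved, lifted or carried by more than 30 mm (distance of any of jar, dop, brush, dropper from where it was at the start of the episode above 0.03 m).
It also fails if it takes over 48 s, if anything falls off the work surface, if the arm or the gripper's body presses on something with over 40 N, if the wrist force passes 120 N, or if a joint passes its speed limit or range.

## Working session

There is one attempt and no reset: what is moved stays moved. The work goes in short steps, Python scripts to look and compute and a tool call to move; the robot and the scene stay as the last step left them, time stands still between calls to the robot, and variables do not carry over. Pictures are saved under pics/ and viewed, and the job is handed in when it is done.

Besides the shell and the picture viewer there is one more tool, called by a JSON object that holds its "api" and its "payload". arm_command: Moves the arm, as the interface text tells. Its arguments: {"type":"object","properties":{"moves":{"type":"array","items":{"type":"array"}},"newtons":{"type":"number"}},"required":["moves"]}

```bash
ls; mkdir -p pics; python3 - <<'E'
from bench import bot
import cv2
print(bot.get_obs()); print(bot.grip_depth)
for n in("side","top"):
    d=bot.get_image(n); cv2.imwrite(f"pics/{n}0.png",d["image"][:,:,::-1]); print(n,d["fx"],d["fy"],d["cx"],d["cy"],d["world_to_cam"].round(4).tolist())
E
```

```text
pics
{'clock': 0.0, 'qpos': array([ 1.12428994e+00,  1.04690389e-01,  9.64427702e-02,  1.56386939e+00,
       -3.72543524e-05,  1.35311391e+00]), 'qd': array([-0.00102185, -0.0013982 , -0.00102608,  0.00116976,  0.00042786,
        0.00013876]), 'tau': array([ 1.41128658e-03, -5.56933844e+01,  5.03647685e+01,  1.69780810e-02,
       -3.98174152e-04,  9.68520624e-07]), 'ee_pos': array([0.1359444 , 0.58405582, 0.23051294]), 'orientation': array([ 2.46004360e+00,  1.95293174e+00, -1.83901405e-03]), 'force': array([-0.07081352,  0.24051449,  0.72797356]), 'moment': array([0.02153057, 0.02619587, 0.00300963]), 'grip_width': 0.08514038387997966}
0.0187
side 586.8797643402173 586.8797643402173 323.02261293680476 239.6481302668341 [[0.8916, -0.4524, 0.0188, -0.4297], [-0.2559, -0.5377, -0.8034, 0.3002], [0.3736, 0.7115, -0.5952, 0.8627], [0.0, 0.0, 0.0, 1.0]]
top 473.58384303026844 473.58384303026844 328.7991653096594 244.08364662656416 [[0.0215, -0.9998, 0.0043, 0.1511], [-0.9741, -0.0219, -0.2249, 0.5616], [0.225, 0.0006, -0.9744, 0.8997], [0.0, 0.0, 0.0, 1.0]]
```

View pics/side0.png

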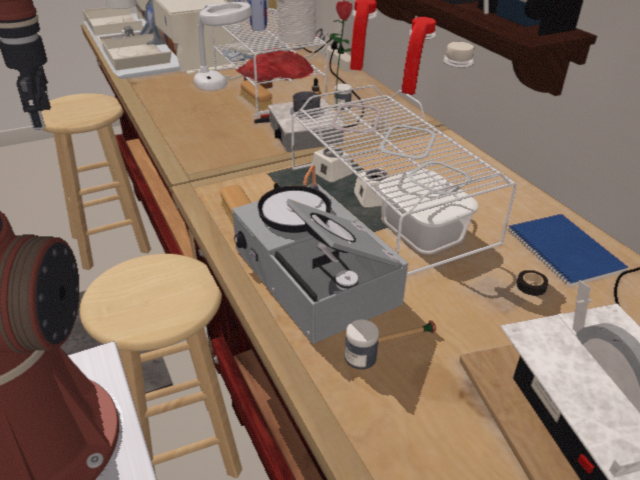

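View pics/top0.png

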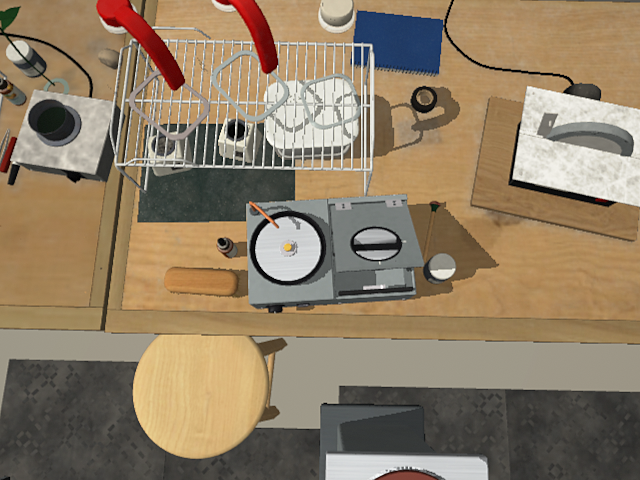

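```bash
python3 - <<'E'
import cv2
a=cv2.imread("pics/top0.png")[180:320,235:475]; cv2.imwrite("pics/top0c.png",cv2.resize(a,None,fx=3.33,fy=3.33,interpolation=cv2.INTER_CUBIC))
a=cv2.imread("pics/side0.png")[170:350,215:455]; cv2.imwrite("pics/side0c.png",cv2.resize(a,None,fx=3.33,fy=3.33,interpolation=cv2.INTER_CUBIC))
E
```

```text
(no output)
```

View pics/top0c.png

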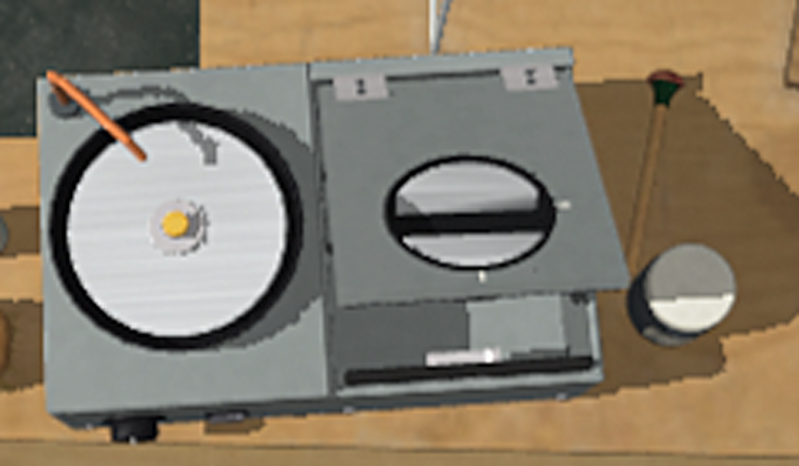

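View pics/side0c.png

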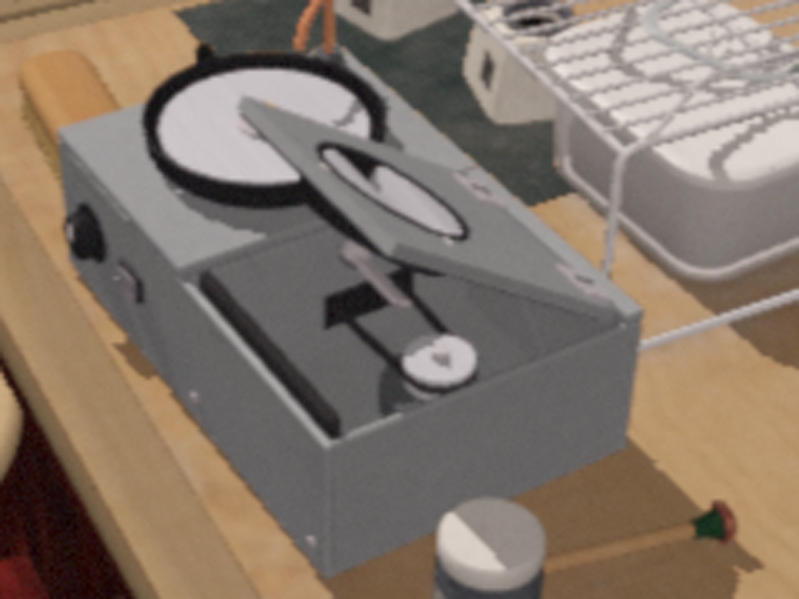

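```bash
cat > h.py <<'E'
import numpy as np
from bench import bot
def cam(n):
    return bot.get_image(n)
def ray(d,p,z):
    W=d["world_to_cam"];R=W[:3,:3];t=W[:3,3];c=-R.T@t
    v=R.T@np.array([(p[0]-d["cx"])/d["fx"],(p[1]-d["cy"])/d["fy"],1]);return c+v*(z-c[2])/v[2]
def proj(d,P):
    W=d["world_to_cam"];q=W[:3,:3]@np.asarray(P)+W[:3,3];return np.array([d["fx"]*q[0]/q[2]+d["cx"],d["fy"]*q[1]/q[2]+d["cy"]])
def tri(ds,ps):
    A=[];b=[]
    for d,p in zip(ds,ps):
        W=d["world_to_cam"];R=W[:3,:3];c=-R.T@W[:3,3]
        v=R.T@np.array([(p[0]-d["cx"])/d["fx"],(p[1]-d["cy"])/d["fy"],1]);v/=np.linalg.norm(v)
        M=np.eye(3)-np.outer(v,v);A.append(M);b.append(M@c)
    return np.linalg.solve(sum(A),sum(b))
E
python3 - <<'E'
from h import *
T=cam("top");S=cam("side")
ct=lambda x,y:(x/3.33+235,y/3.33+180)
cs=lambda x,y:(x/3.33+215,y/3.33+170)
for n,p in dict(LB=(38,78),LF=(48,412),RF=(601,383),RB=(573,48)).items(): print(n,ray(T,ct(*p),.108).round(4))
for n,p in dict(LF=(62,130),RF=(328,445),RB=(640,318)).items(): print('s',n,ray(S,cs(*p),.108).round(4))
for n,a,b in [("RF",(601,383),(328,445)),("RB",(573,48),(640,318)),("coverR",(629,288),(388,253)),("coverL",(337,303),(241,100))]:
    print(n,tri([T,S],[ct(*a),cs(*b)]).round(4))
E
```

```text
LB [0.6267 0.3279 0.108 ]
LF [0.4294 0.3103 0.108 ]
RF [ 0.4527 -0.0028  0.108 ]
RB [0.6527 0.01   0.108 ]
s LF [0.4332 0.3049 0.108 ]
s RF [ 0.4551 -0.014   0.108 ]
s RB [0.6488 0.0027 0.108 ]
RF [ 0.4564 -0.0053  0.0993]
RB [0.6544 0.0091 0.1016]
coverR [ 0.491  -0.0006  0.2049]
coverL [0.4807 0.149  0.2063]
```

{"api": "arm_command", "payload": {"moves": [[[-0.25,0.28,-0.1],0,0],[[-0.5,0.56,-0.2],0,0],[[-0.77,0.845,-0.2],0,0],[[-0.77,0.845,-0.2],0,0]], "newtons": 40}}

```text
clock: 0.7
ee_pos: [0.2352, 0.4409, 0.2616]
orientation: [2.464, 1.948, 0.001]
force: [0.4, -0.1, -0.5]
grip_width: 0.0122
```

{"api": "arm_command", "payload": {"moves": [[[-0.25,0.28,0],0,0],[[-0.5,0.56,0],0,0],[[-0.77,0.845,0],0,0],[[-0.77,0.845,0],0,0]]}}

```text
clock: 1.2
ee_pos: [0.3324, 0.2998, 0.2611]
orientation: [2.465, 1.947, 0.0]
force: [0.4, 0.3, -0.4]
grip_width: -0.0
```

{"api": "arm_command", "payload": {"moves": [[[-0.25,0.28,0],0,0],[[-0.5,0.56,0],0,0],[[-0.77,0.845,0],0,0],[[-0.77,0.845,0],0,0]]}}

```text
clock: 1.7
ee_pos: [0.4293, 0.159, 0.2608]
orientation: [-2.464, -1.948, 0.001]
force: [-0.3, 1.4, 0.1]
grip_width: -0.0002
```

{"api": "arm_command", "payload": {"moves": [[[-0.25,0.27,0],-0.03,0],[[-0.5,0.54,0],-0.06,0],[[-0.764,0.833,0],-0.098,0],[[-0.764,0.833,0],-0.098,0],[[-0.764,0.833,0],-0.098,0]]}}

```text
clock: 2.33
ee_pos: [0.5233, 0.0224, 0.2611]
orientation: [-2.131, -2.307, -0.0]
force: [-0.5, -0.5, 0.3]
grip_width: -0.0005
```

```bash
python3 - <<'E'
from h import *
import cv2
o=bot.get_obs();print(o["ee_pos"],o["orientation"],o["force"],o["qpos"])
for n in("side","top"):
    d=cam(n);p=proj(d,o["ee_pos"]);print(n,p)
    im=d["image"][:,:,::-1].copy()
    x0,y0=(215,150) if n=="side" else (235,160)
    cv2.imwrite(f"pics/{n}1.png",cv2.resize(im[y0:y0+180,x0:x0+240],None,fx=3.33,fy=3.33,interpolation=cv2.INTER_CUBIC))
E
```

```text
[0.52331049 0.02236957 0.26110634] [-2.13055860e+00 -2.30716517e+00 -1.38691401e-04] [-0.51339204 -0.46697134  0.30285196] [-2.07706538e-01 -1.18311104e-01 -6.99440330e-02  1.62011790e+00
  6.72309738e-04 -2.87258190e-01]
side [343.27522186 204.17397496]
top [416.38114962 239.49391721]
```

View pics/side1.png

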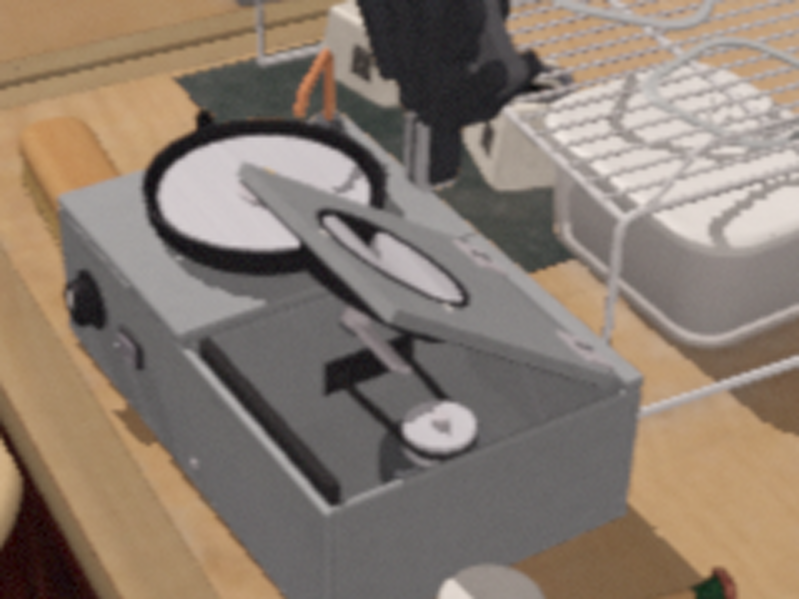

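View pics/top1.png

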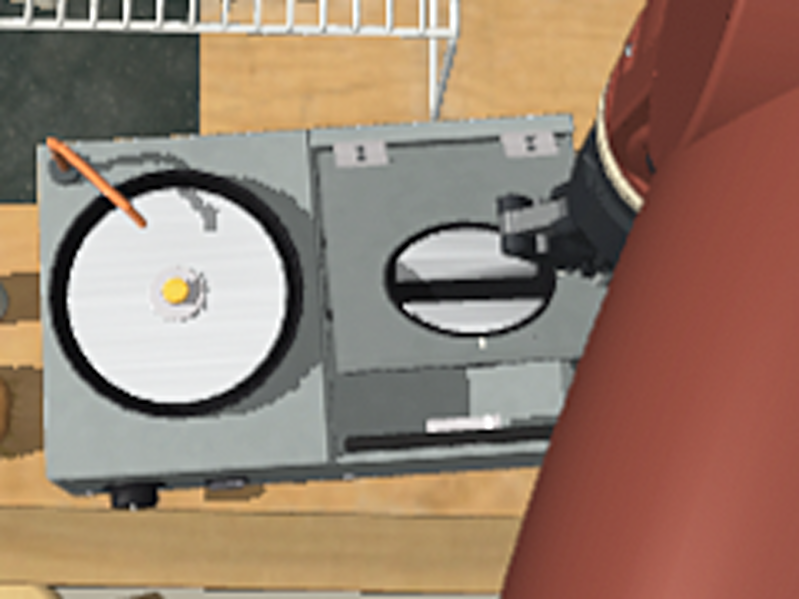

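{"api": "arm_command", "payload": {"moves": [[[0,0,0.2],0,0],[[0,0,0.37],0,0],[[0,0,0.43],0,0],[[0,0,0.49],0,0],[[0,0,0.55],0,0]]}}

```text
clock: 3.05
ee_pos: [0.5239, 0.021, 0.1793]
orientation: [2.131, 2.307, 0.001]
force: [0.8, -0.5, 0.8]
grip_width: -0.0001
```

```bash
python3 - <<'E'
from h import *
import cv2
for n in("side",):
    d=cam(n)
    im=d["image"][:,:,::-1].copy()
    x0,y0=(215,150) if n=="side" else (235,160)
    cv2.imwrite(f"pics/{n}2.png",cv2.resize(im[y0:y0+180,x0:x0+240],None,fx=3.33,fy=3.33,interpolation=cv2.INTER_CUBIC))
E
```

```text
(no output)
```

View pics/side2.png

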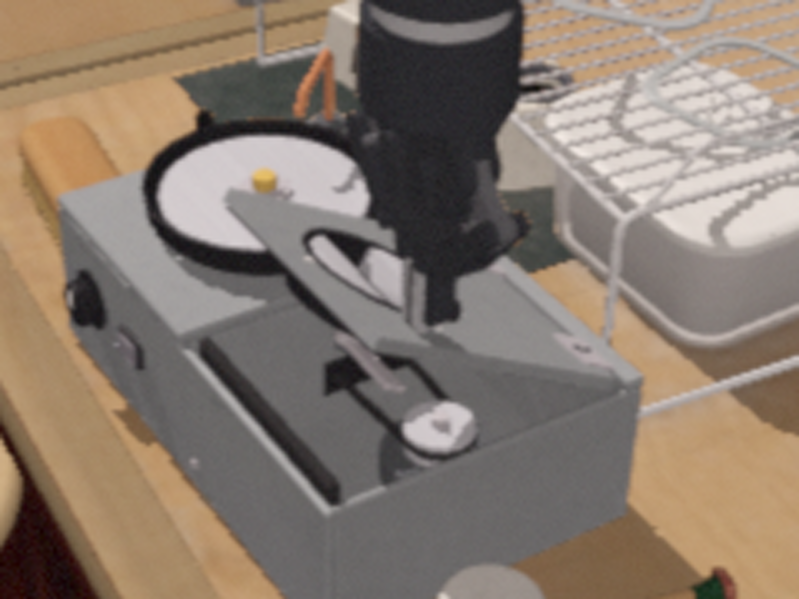

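The side view shows the tip (crop ~(435,325)) on the cover's right strip, and the cover is swinging down with it. I'll keep pushing slowly.

{"api": "arm_command", "payload": {"moves": [[[0,0,0.06],0,0],[[0,0,0.12],0,0],[[0,0,0.18],0,0],[[0,0,0.24],0,0],[[0,0,0.3],0,0],[[0,0,0.36],0,0],[[0,0,0.41],0,0],[[0,0,0.45],0,0],[[0,0,0.46],0,0],[[0,0,0.46],0,0],[[0,0,0.46],0,0]]}}

```text
clock: 4.47
ee_pos: [0.5234, 0.0207, 0.1101]
orientation: [-2.132, -2.308, 0.0]
force: [-3.8, 0.1, 5.5]
grip_width: 0.0001
```

{"api": "arm_command", "payload": {"moves": [[[0,0,-0.2],0,0.4],[[0,0,-0.5],0,0.4],[[0.25,0,-0.8],0,0.4],[[0.5,0,-0.8],0,0.4],[[1,0,-0.8],0,0.4],[[1,0,-0.8],0,0.4]]}}

```text
clock: 5.22
ee_pos: [0.5112, 0.1732, 0.2298]
orientation: [-2.128, -2.311, -0.001]
force: [0.4, -0.0, -0.3]
grip_width: 0.0342
```

```bash
python3 - <<'E'
from h import *
import cv2
o=bot.get_obs();print(o)
for n in("side","top"):
    d=cam(n);
    im=d["image"][:,:,::-1].copy()
    x0,y0=(215,150) if n=="side" else (235,160)
    cv2.imwrite(f"pics/{n}3.png",cv2.resize(im[y0:y0+180,x0:x0+240],None,fx=3.33,fy=3.33,interpolation=cv2.INTER_CUBIC))
E
```

```text
{'clock': 5.225, 'qpos': array([ 8.38519253e-02, -8.08818289e-02, -9.18151769e-02,  1.55934333e+00,
        7.21362045e-04,  1.33959911e-03]), 'qd': array([ 0.13855454,  0.06739065,  0.05523148, -0.00537372, -0.01924925,
        0.14642753]), 'tau': array([  0.77192679, -47.11115599,  50.40449381,   0.08076764,
         0.29498591,   0.30941829]), 'ee_pos': array([0.51124381, 0.17324605, 0.22977671]), 'orientation': array([-2.12780681e+00, -2.31104102e+00, -1.36755243e-03]), 'force': array([ 0.41777266, -0.02107701, -0.34806567]), 'moment': array([-0.04334529, -0.03717777, -0.06646255]), 'grip_width': 0.03421384975993872}
```

View pics/side3.png

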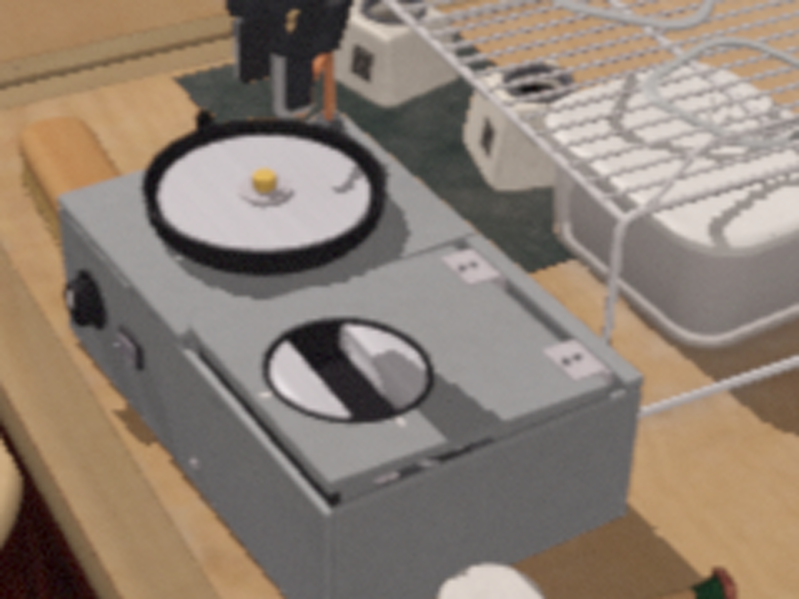

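View pics/top3.png

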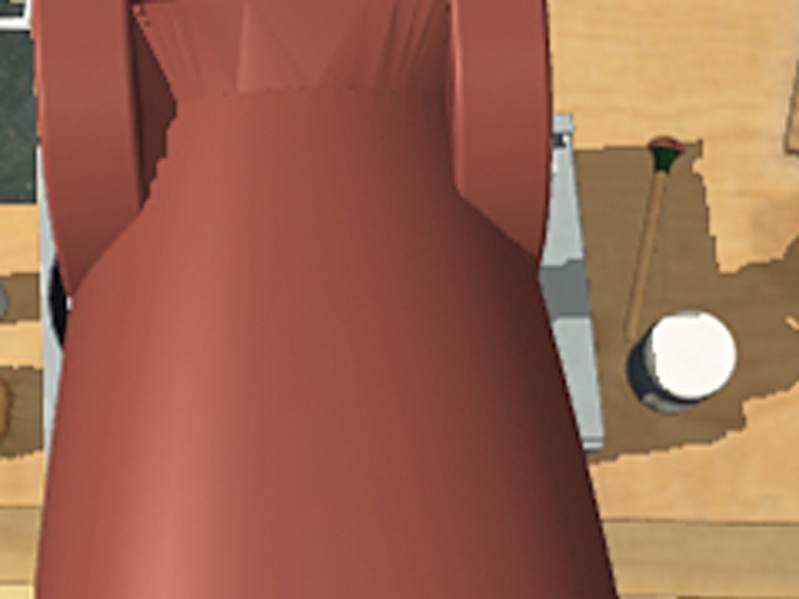

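{"api": "arm_command", "payload": {"moves": [[[0.4,0,-0.2],0,0.4],[[0.8,0,-0.2],0,0.4],[[1,-0.2,-0.2],0,0.4],[[1,-0.2,-0.2],0,0.4]]}}

```text
clock: 5.82
ee_pos: [0.4691, 0.318, 0.2598]
orientation: [-2.129, -2.31, 0.0]
force: [0.4, -0.4, -0.4]
grip_width: 0.0341
```

{"api": "arm_command", "payload": {"moves": [[[0.4,-0.1,0],0,0.4],[[0.8,-0.3,0],0,0.4],[[0.8,-0.3,0],0,0.4]]}}

```text
clock: 6.2
ee_pos: [0.415, 0.4346, 0.2596]
orientation: [-2.129, -2.31, -0.0]
force: [0.1, -0.8, -0.4]
grip_width: 0.0342
```

```bash
python3 - <<'E'
from h import *
import cv2
o=bot.get_obs();print(o["ee_pos"],o["grip_width"])
for n in("side","top"):
    d=cam(n);
    im=d["image"][:,:,::-1].copy()
    cv2.imwrite(f"pics/{n}4.png",im)
    x0,y0=(285,230) if n=="side" else (325,180)
    cv2.imwrite(f"pics/{n}4c.png",cv2.resize(im[y0:y0+70,x0:x0+90],None,fx=8,fy=8,interpolation=cv2.INTER_CUBIC))
E
```

```text
[0.41499853 0.43464545 0.25955829] 0.03419715416710142
```

View pics/side4c.png

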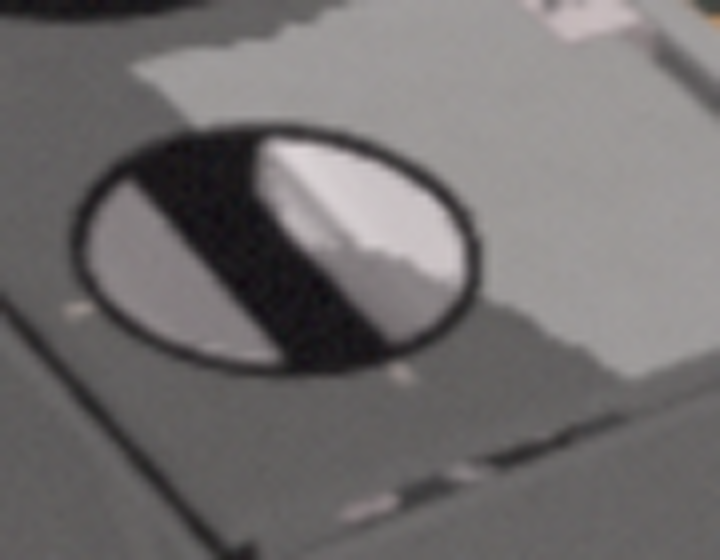

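View pics/top4c.png

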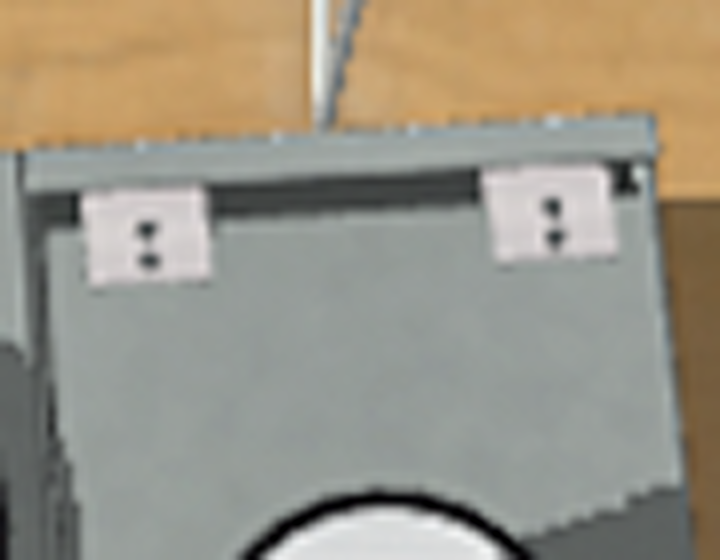

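```bash
python3 - <<'E'
import cv2
im=cv2.imread("pics/top4.png");x0,y0=330,225
cv2.imwrite("pics/top4d.png",cv2.resize(im[y0:y0+75,x0:x0+95],None,fx=8,fy=8,interpolation=cv2.INTER_CUBIC))
E
```

```text
(no output)
```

View pics/top4d.png

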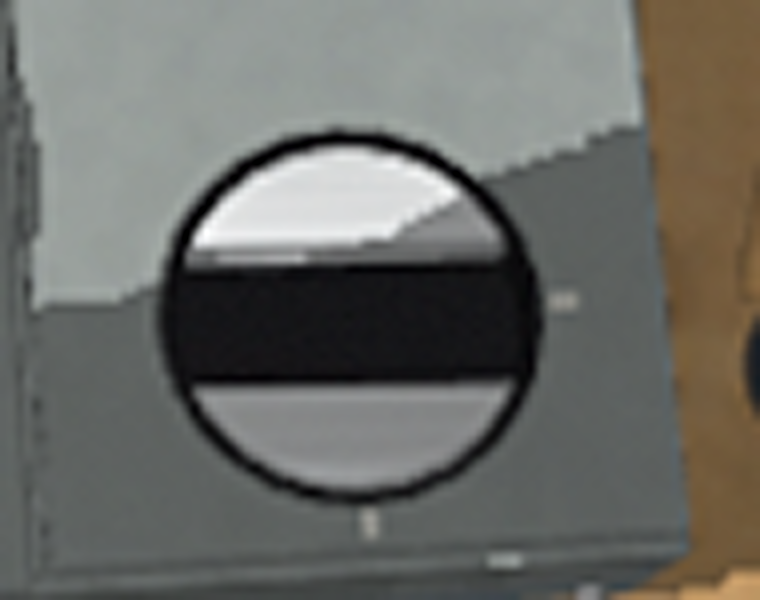

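```bash
python3 - <<'E'
from h import *
T=cam("top");S=cam("side")
t=lambda x,y:(330+(x+.5)/8-.5,225+(y+.5)/8-.5); s=lambda x,y:(285+(x+.5)/8-.5,230+(y+.5)/8-.5)
a=t(351,316);b=s(276,250)
print(tri([T,S],[a,b]),ray(T,a,.1145),ray(S,b,.1145))
def hd(p,q,f,d,z):
    v=ray(d,f(*p),z)-ray(d,f(*q),z);return np.arctan2(v[1],v[0])
print(hd((190,384),(515,378),t,T,.1145),hd((188,267),(510,262),t,T,.0985))
print('cover front',hd((40,580),(688,548),t,T,.117))
print('side low edge',hd((130,178),(288,360),s,S,.1145),hd((255,175),(390,345),s,S,.105))
E
```

```text
[0.51015378 0.07710628 0.11262092] [0.50923558 0.07747036 0.1145    ] [0.50968389 0.0749742  0.1145    ]
1.6116858742728826 1.6089680927147993
cover front 1.6421372673552195
side low edge 1.6184498863766124 1.5652902983250605
```

{"api": "arm_command", "payload": {"moves": [[[-0.4,0.07,0],0,0.4],[[-0.81,0.146,0],0,0.4],[[-0.81,0.146,0],0,0.4]]}}

```text
clock: 6.78
ee_pos: [0.4492, 0.3092, 0.26]
orientation: [2.139, 2.299, 0.0]
force: [-0.2, -0.3, 0.6]
grip_width: 0.0339
```

{"api": "arm_command", "payload": {"moves": [[[-0.4,0.07,0],0,0.4],[[-0.81,0.146,0],0,0.4],[[-0.81,0.146,0],0,0.4]]}}

```text
clock: 7.15
ee_pos: [0.4799, 0.1905, 0.2598]
orientation: [2.139, 2.3, -0.0]
force: [-0.5, 0.8, 0.7]
grip_width: 0.0341
```

{"api": "arm_command", "payload": {"moves": [[[-0.4,0.07,0],0.013,0.4],[[-0.81,0.146,0.3],0.013,0.4],[[-0.81,0.146,0.6],0.013,0.4],[[-0.81,0.146,0.6],0.013,0.4],[[-0.81,0.146,0.6],0.013,0.4]]}}

```text
clock: 7.78
ee_pos: [0.5104, 0.076, 0.1719]
orientation: [2.177, 2.263, 0.002]
force: [0.2, 0.4, 1.2]
grip_width: 0.0341
```

```bash
python3 - <<'E'
from h import *
import cv2
o=bot.get_obs();print(o["ee_pos"],o["orientation"],o["grip_width"])
for n in("side","top"):
    d=cam(n);
    im=d["image"][:,:,::-1].copy()
    x0,y0=(215,150) if n=="side" else (235,160)
    cv2.imwrite(f"pics/{n}5.png",cv2.resize(im[y0:y0+180,x0:x0+240],None,fx=3.33,fy=3.33,interpolation=cv2.INTER_CUBIC))
E
```

```text
[0.51040189 0.07598818 0.17191864] [2.17725206e+00 2.26319734e+00 2.09996721e-03] 0.03413925877859697
```

View pics/side5.png

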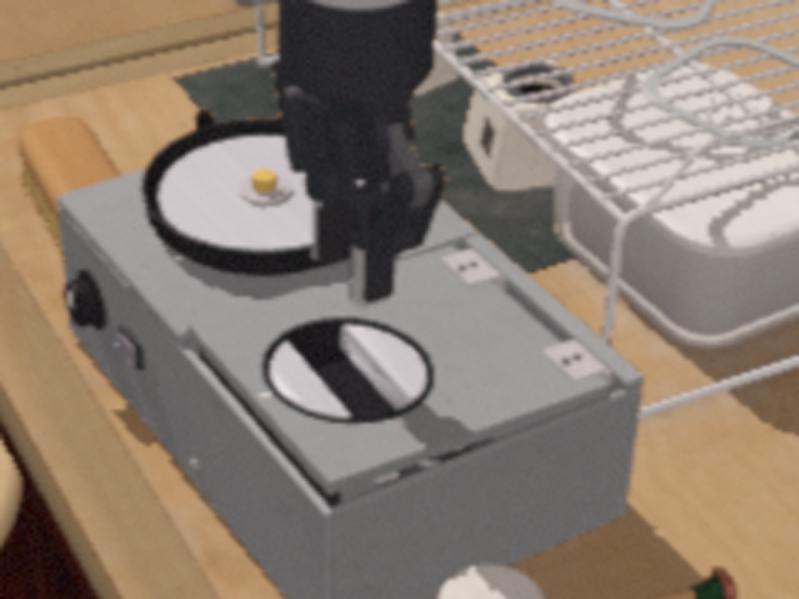

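{"api": "arm_command", "payload": {"moves": [[[0,-0.006,0.25],0,0.4],[[0,-0.006,0.38],0,0.4],[[0,-0.006,0.42],0,0.4],[[0,-0.006,0.46],0,0.4],[[0,-0.006,0.48],0,0.4],[[0,-0.006,0.48],0,0.4]]}}

```text
clock: 8.62
ee_pos: [0.5093, 0.0752, 0.0983]
orientation: [2.178, 2.263, 0.001]
force: [-0.5, -0.2, -0.7]
grip_width: 0.0342
```

```bash
python3 - <<'E'
from h import *
import cv2
o=bot.get_obs();print(o["ee_pos"],o["force"],o["moment"])
d=cam("side");im=d["image"][:,:,::-1].copy()
cv2.imwrite("pics/side6.png",cv2.resize(im[205:295,265:385],None,fx=6.6,fy=6.6,interpolation=cv2.INTER_CUBIC))
E
```

```text
[0.509296   0.0752383  0.09825541] [-0.47201005 -0.21262781 -0.69895259] [-0.01823837 -0.00222546  0.01641782]
```

View pics/side6.png

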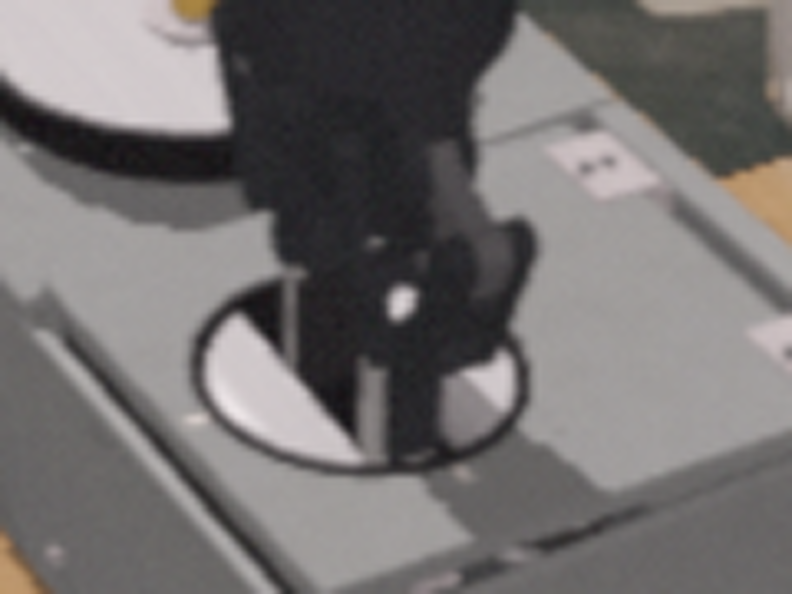

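{"api": "arm_command", "payload": {"moves": [[[0,0,0.015],0,0.4],[[0,0,0.03],0,0.4],[[0,0,0.045],0,0.4],[[0,0,0.06],0,0.4],[[0,0,0.06],0,0.4]]}}

```text
clock: 9.3
ee_pos: [0.5097, 0.0752, 0.091]
orientation: [2.177, 2.262, 0.002]
force: [-6.1, 0.5, 16.1]
grip_width: 0.0343
```

{"api": "arm_command", "payload": {"moves": [[[0,0,0.007],0,0.4],[[0,0,0.007],0,0.4]]}}

```text
clock: 9.55
ee_pos: [0.5098, 0.0752, 0.0908]
orientation: [2.177, 2.262, 0.002]
force: [-9.1, 1.6, 23.8]
grip_width: 0.0341
```

```bash
python3 - <<'E'
from h import *
import cv2
o=bot.get_obs();print(o["ee_pos"],o["force"],o["moment"])
d=cam("side");im=d["image"][:,:,::-1].copy()
cv2.imwrite("pics/side7.png",cv2.resize(im[205:305,265:385],None,fx=6,fy=6,interpolation=cv2.INTER_CUBIC))
E
```

```text
[0.50979388 0.07522935 0.09077915] [-9.14815805  1.63112238 23.76694062] [ 0.09645182  2.03321734 -0.01348771]
```

View pics/side7.png

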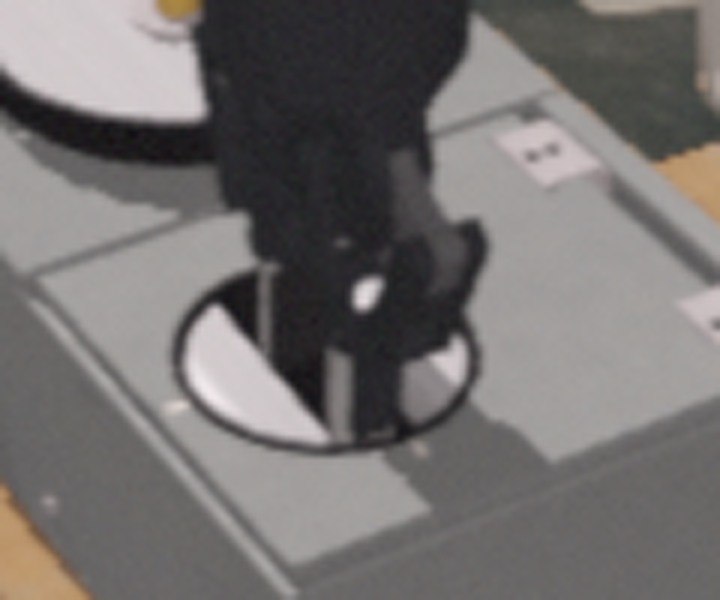

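The seal gap has closed and the press is at 24 N, so the cover is home. Now I'll turn the fastener.

{"api": "arm_command", "payload": {"moves": [[[0,0,0],0.03,0.4],[[0,0,0],0.06,0.4],[[0,0,0],0.09,0.4],[[0,0,0],0.12,0.4],[[0,0,0],0.15,0.4],[[0,0,0],0.18,0.4]]}}

```text
clock: 10.35
ee_pos: [0.509, 0.0752, 0.0907]
orientation: [2.725, 1.562, 0.001]
force: [-13.9, 0.6, 27.0]
grip_width: 0.0341
```

```bash
python3 - <<'E'
from h import *
import cv2
o=bot.get_obs();print(o["ee_pos"],o["force"],o["moment"],o["orientation"])
d=cam("side");im=d["image"][:,:,::-1].copy()
cv2.imwrite("pics/side8.png",cv2.resize(im[205:305,265:385],None,fx=6,fy=6,interpolation=cv2.INTER_CUBIC))
E
```

```text
[0.50902186 0.07516176 0.09074008] [-13.92359091   0.59199961  26.98232174] [-0.08869906  3.00563844  0.11717314] [2.72474421e+00 1.56151499e+00 6.40447195e-04]
```

View pics/side8.png

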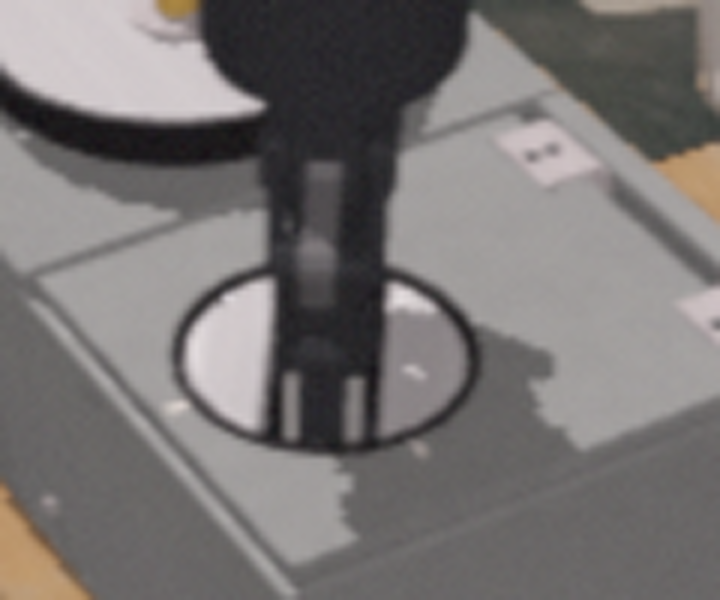

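{"api": "arm_command", "payload": {"moves": [[[0,0,0],0.03,0.4],[[0,0,0],0.06,0.4],[[0,0,0],0.09,0.4],[[0,0,0],0.12,0.4],[[0,0,0],0.15,0.4],[[0,0,0],0.18,0.4]]}}

```text
clock: 11.15
ee_pos: [0.5083, 0.0755, 0.0907]
orientation: [3.053, 0.74, -0.001]
force: [-16.5, 1.2, 29.3]
grip_width: 0.0338
```

{"api": "arm_command", "payload": {"moves": [[[0,0,0],0.03,0.4],[[0,0,0],0.06,0.4],[[0,0,0],0.09,0.4],[[0,0,0],0.12,0.4]]}}

```text
clock: 11.65
ee_pos: [0.508, 0.0758, 0.0907]
orientation: [-3.137, -0.155, 0.002]
force: [-19.1, 2.7, 31.3]
grip_width: 0.0345
```

```bash
python3 - <<'E'
from h import *
import cv2
o=bot.get_obs();print(o["ee_pos"],o["force"],o["moment"],o["orientation"])
d=cam("side");im=d["image"][:,:,::-1].copy()
cv2.imwrite("pics/side9.png",cv2.resize(im[205:305,265:385],None,fx=6,fy=6,interpolation=cv2.INTER_CUBIC))
E
```

```text
[0.50802961 0.07581509 0.09068028] [-19.09059811   2.72112847  31.32293792] [0.63631353 3.96858575 0.05881667] [-3.13725316e+00 -1.55008993e-01  1.56401517e-03]
```

View pics/side9.png

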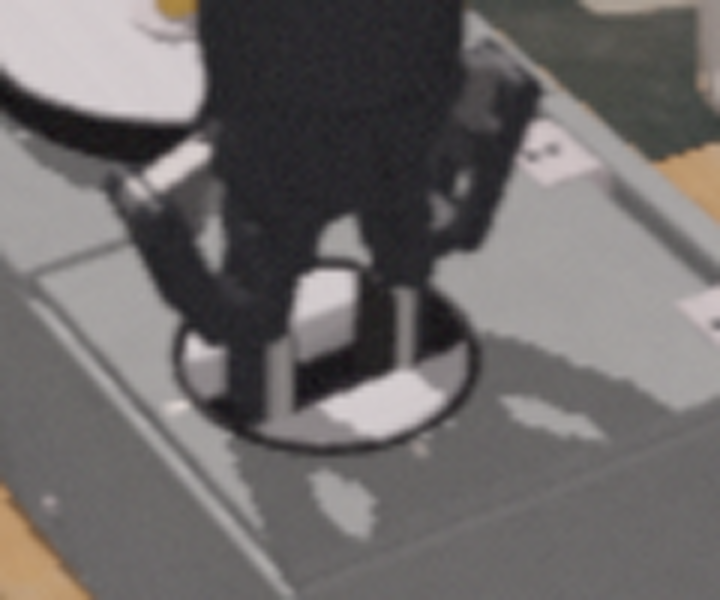

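{"api": "arm_command", "payload": {"moves": [[[0,0,0],0.02,0.4],[[0,0,0],0.04,0.4],[[0,0,0],0.05,0.4]]}}

```text
clock: 12.08
ee_pos: [0.5102, 0.0753, 0.0908]
orientation: [3.14, -0.089, 0.005]
force: [-5.5, 0.9, 20.8]
grip_width: 0.0343
```

```bash
python3 - <<'E'
from h import *
o=bot.get_obs();print(o["ee_pos"],o["force"],o["moment"],o["orientation"])
E
```

```text
[0.51016325 0.0752526  0.0907965 ] [-5.5151924   0.90181578 20.8355444 ] [0.07801043 1.37597382 0.1609578 ] [ 3.13996952 -0.08941098  0.00526833]
```

{"api": "arm_command", "payload": {"moves": [[[0,0,0],0.02,0.4],[[0,0,0],0.03,0.4],[[0,0,0],0.03,0.4]]}}

```text
clock: 12.45
ee_pos: [0.511, 0.0754, 0.0909]
orientation: [-3.132, 0.235, -0.008]
force: [-2.0, 1.6, 18.4]
grip_width: 0.0342
```

```bash
python3 - <<'E'
from h import *
import cv2
o=bot.get_obs();print(o["ee_pos"],o["force"],o["moment"],o["orientation"])
d=cam("side");im=d["image"][:,:,::-1].copy()
cv2.imwrite("pics/side10.png",cv2.resize(im[205:305,265:385],None,fx=6,fy=6,interpolation=cv2.INTER_CUBIC))
E
```

```text
[0.51099602 0.07541835 0.09087561] [-2.01529238  1.60145435 18.3871274 ] [0.36216557 0.62368057 0.28062706] [-3.13223775  0.23537726 -0.00795639]
```

View pics/side10.png

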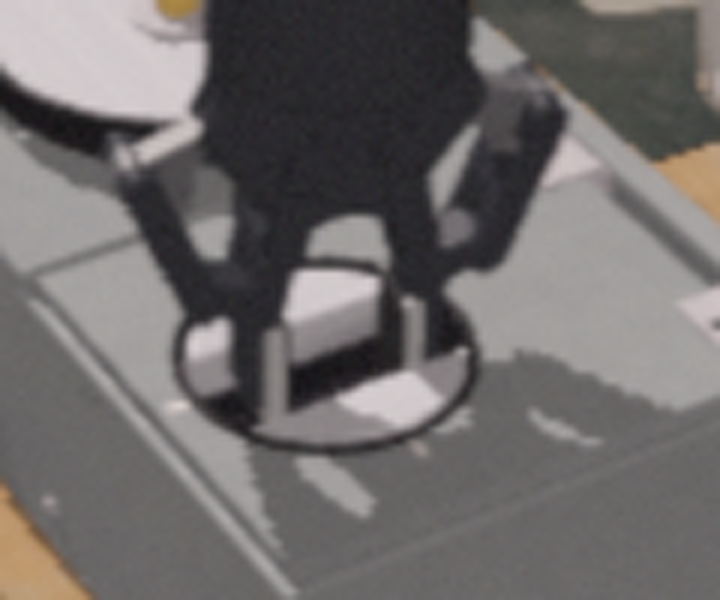

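{"api": "arm_command", "payload": {"moves": [[[0,0,0.003],0.01,0.4],[[0,0,0.003],0.02,0.4],[[0,0,0.003],0.03,0.4],[[0,0,0.003],0.03,0.4],[[0,0,0.003],0.03,0.4]]}}

```text
clock: 13.12
ee_pos: [0.5119, 0.0766, 0.0909]
orientation: [-3.115, 0.379, -0.011]
force: [2.5, 9.0, 18.7]
grip_width: 0.0341
```

```bash
python3 - <<'E'
from h import *
import cv2
o=bot.get_obs();print(o["ee_pos"],o["force"],o["moment"],o["orientation"])
d=cam("side");im=d["image"][:,:,::-1].copy()
cv2.imwrite("pics/side11.png",cv2.resize(im[205:305,265:385],None,fx=6,fy=6,interpolation=cv2.INTER_CUBIC))
E
```

```text
[0.51194148 0.07662405 0.09088262] [ 2.46106445  8.99645186 18.65066482] [ 1.72416976 -0.15152783  0.97679331] [-3.11512786  0.378747   -0.01099606]
```

View pics/side11.png

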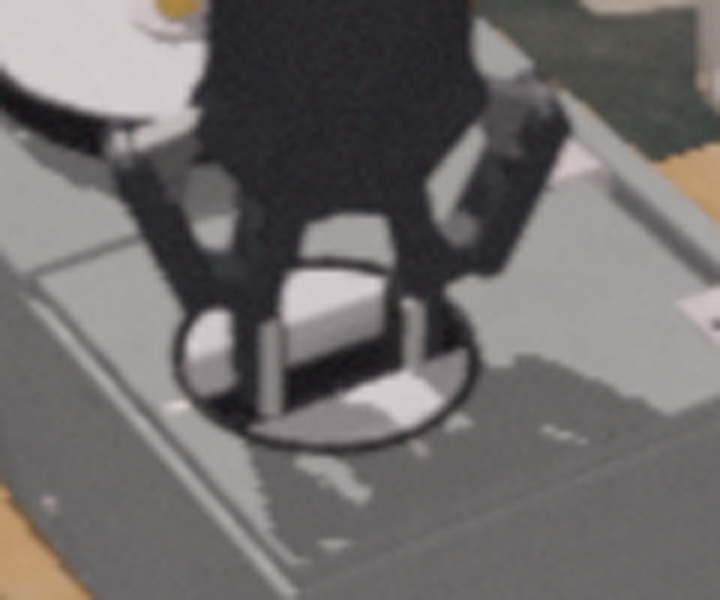

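Moment about the axis rose to about 1 N m while the slot stayed put: firm stop. I'll relieve the turn, then lift straight out.

{"api": "arm_command", "payload": {"moves": [[[0,0,0],-0.03,0.4],[[0,0,0],-0.05,0.4],[[0,0,-0.05],-0.05,0.4],[[0,0,-0.15],-0.05,0.4],[[0,0,-0.4],-0.05,0.4],[[0,0,-0.8],-0.05,0.4],[[0,0,-1],-0.05,0.4],[[0,0,-1],-0.05,0.4]]}}

```text
clock: 14.18
ee_pos: [0.5104, 0.0749, 0.2408]
orientation: [3.138, -0.138, 0.008]
force: [-0.0, -0.5, -0.3]
grip_width: 0.0343
```

```bash
python3 - <<'E'
from h import *
import cv2
o=bot.get_obs();print(o["ee_pos"],o["force"],o["qpos"])
for n in("side","top"):
    d=cam(n);
    im=d["image"][:,:,::-1].copy()
    x0,y0=(215,170) if n=="side" else (235,160)
    cv2.imwrite(f"pics/{n}12.png",cv2.resize(im[y0:y0+180,x0:x0+240],None,fx=3.33,fy=3.33,interpolation=cv2.INTER_CUBIC))
E
```

```text
[0.51044261 0.07485698 0.24075427] [-0.02884715 -0.53708475 -0.30402375] [-1.08079987e-01 -1.57078670e-01 -1.42540368e-01  1.58003627e+00
 -3.90758184e-04  1.55050580e+00]
```

View pics/side12.png

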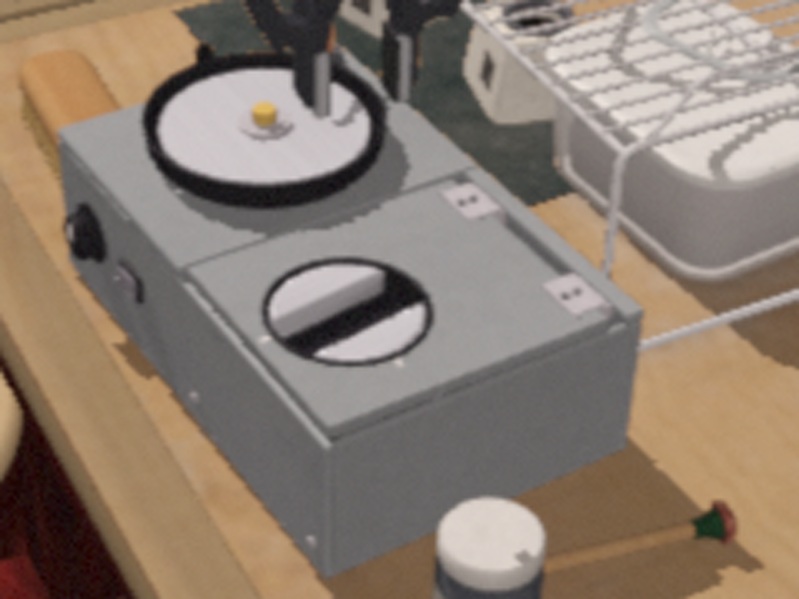

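```bash
python3 - <<'E'
from h import *
import cv2
d=cam("side");im=d["image"][:,:,::-1].copy()
cv2.imwrite("pics/side13.png",cv2.resize(im[230:310,285:391],None,fx=7.5,fy=7.5,interpolation=cv2.INTER_CUBIC))
E
```

```text
(no output)
```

View pics/side13.png

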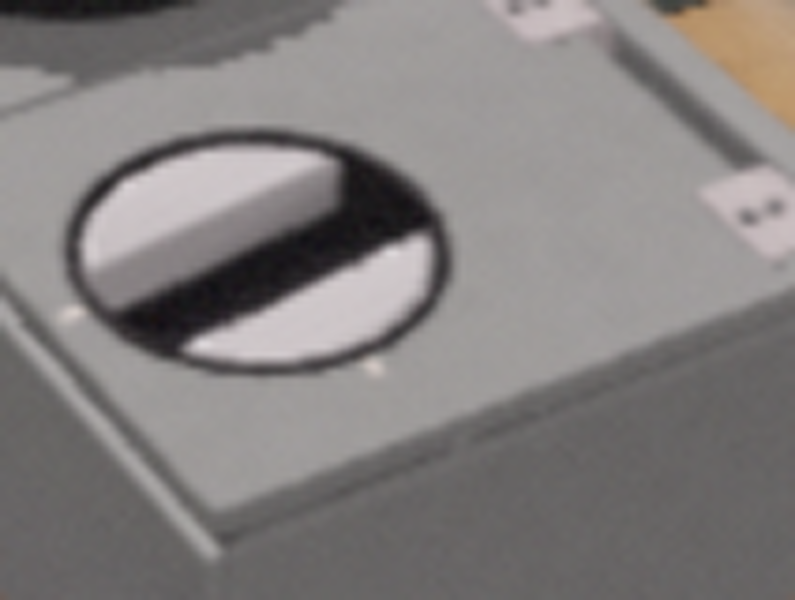

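```bash
python3 - <<'E'
from h import *
S=cam("side")
s=lambda x,y:(285+(x+.5)/7.5-.5,230+(y+.5)/7.5-.5)
def hd(p,q,z):
    v=ray(S,s(*q),z)-ray(S,s(*p),z);return np.arctan2(v[1],v[0])
print(hd((185,347),(425,235),.108),hd((90,270),(330,160),.108),'cover',hd((215,510),(795,290),.108), 'front',hd((215,510),(0,278),.108)-np.pi/2)
print(ray(S,s(215,510),.108), ray(S,s(257,251),.108))
E
```

```text
0.17805365504088375 0.18679719240166834 cover 0.061595147981193005 front 0.10467096289885269
[ 0.4611506 -0.0006554  0.108    ] [0.51021543 0.07673117 0.108     ]
```

The measured slot heading is about 0.18, against about 0.07 when fully locked. Backing off the turn under floor pressure probably dragged the dial back roughly 0.1 rad. The cover is held now, so I'll re-enter without touching the floor, turn to the stop, and relieve with no floor contact.

{"api": "arm_command", "payload": {"moves": [[[0,-0.01,0.2],-0.04,0.4],[[0,-0.01,0.5],-0.085,0.4],[[0,-0.01,0.75],-0.085,0.4],[[0,-0.01,0.88],-0.085,0.4],[[0,-0.01,0.93],-0.085,0.4],[[0,-0.01,0.965],-0.085,0.4],[[0,-0.01,0.965],-0.085,0.4]]}}

```text
clock: 15.25
ee_pos: [0.5097, 0.0767, 0.0933]
orientation: [3.129, 0.282, 0.002]
force: [-0.3, -0.1, -0.4]
grip_width: 0.034
```

{"api": "arm_command", "payload": {"moves": [[[0,0,0],0.03,0.4],[[0,0,0],0.06,0.4],[[0,0,0],0.09,0.4],[[0,0,0],0.1,0.4],[[0,0,0],0.1,0.4]]}}

```text
clock: 15.88
ee_pos: [0.5098, 0.0767, 0.0935]
orientation: [-3.135, 0.209, -0.003]
force: [0.5, -0.1, 3.5]
grip_width: 0.0343
```

```bash
python3 - <<'E'
from h import *
o=bot.get_obs();print(o["ee_pos"],o["force"],o["moment"],o["orientation"])
E
```

```text
[0.50982863 0.07673385 0.09351317] [ 0.4805123  -0.13564953  3.50530336] [ 0.03025106 -0.04723448  0.10847424] [-3.13460761e+00  2.09222367e-01 -2.68851151e-03]
```

{"api": "arm_command", "payload": {"moves": [[[0,0,-0.005],0.015,0.4],[[0,0,-0.005],0.03,0.4],[[0,0,-0.005],0.03,0.4]]}}

```text
clock: 16.25
ee_pos: [0.5097, 0.0767, 0.0937]
orientation: [3.121, -0.356, 0.002]
force: [2.2, -1.6, 0.3]
grip_width: 0.0342
```

```bash
python3 - <<'E'
from h import *
o=bot.get_obs();print(o["ee_pos"],o["force"],o["moment"],o["orientation"])
E
```

```text
[0.50970613 0.07666228 0.09369682] [ 2.23087429 -1.61825183  0.33852065] [-0.1589079  -0.56645361  0.53330929] [ 3.12134367e+00 -3.55615533e-01  2.10730513e-03]
```

{"api": "arm_command", "payload": {"moves": [[[0,0,0],0.01,0.4],[[0,0,0],0.01,0.4],[[0,0,-0.03],0.01,0.4],[[0,0,-0.03],-0.02,0.4],[[0,0,-0.03],-0.04,0.4],[[0,0,-0.15],-0.04,0.4],[[0,0,-0.4],-0.04,0.4],[[0,0,-0.8],-0.04,0.4],[[0,0,-1],-0.04,0.4],[[0,0,-1],-0.04,0.4]]}}

```text
clock: 17.5
ee_pos: [0.5103, 0.0767, 0.2473]
orientation: [-3.137, 0.165, -0.008]
force: [0.7, 0.0, -1.0]
grip_width: 0.0346
```

```bash
python3 - <<'E'
from h import *
import cv2
o=bot.get_obs();print(o["ee_pos"],o["force"])
d=cam("side");im=d["image"][:,:,::-1].copy()
cv2.imwrite("pics/side14.png",cv2.resize(im[230:310,285:391],None,fx=7.5,fy=7.5,interpolation=cv2.INTER_CUBIC))
E
```

```text
[0.51031416 0.07671058 0.24728585] [ 0.70419548  0.01895541 -1.00547039]
```

View pics/side14.png

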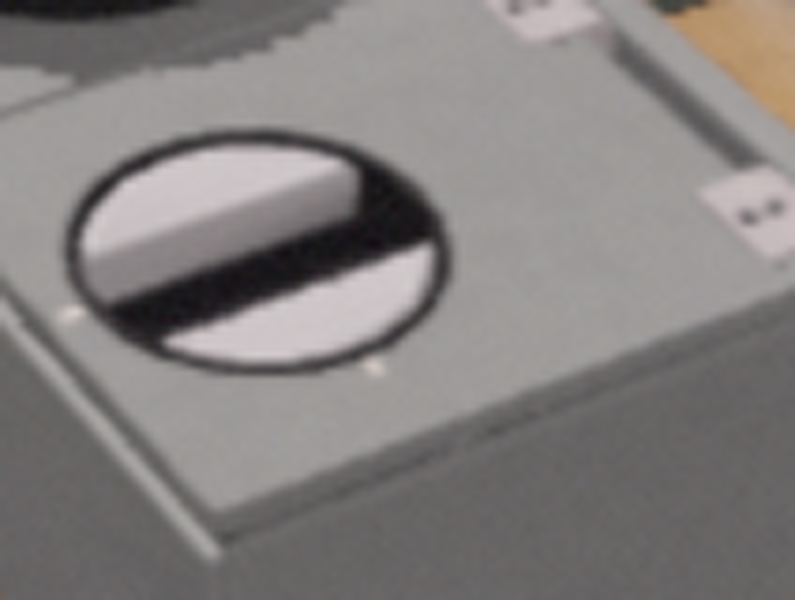

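```bash
python3 - <<'E'
from h import *
import cv2
S=cam("side");now=S["image"][:,:,::-1].copy();cv2.imwrite("pics/side15full.png",now)
s=lambda x,y:(285+(x+.5)/7.5-.5,230+(y+.5)/7.5-.5)
def hd(p,q,z):
    v=ray(S,s(*q),z)-ray(S,s(*p),z);return np.arctan2(v[1],v[0])
print(hd((162,342),(430,243),.108),hd((90,262),(345,163),.108),'cover',hd((215,510),(795,290),.108))
# rows of features
up=lambda im,sc:cv2.resize(im,None,fx=sc,fy=sc,interpolation=cv2.INTER_CUBIC)
N=now[205:305,265:385]; N6=up(N,6)
proud=cv2.imread("pics/side4.png")[205:305,265:385];P6=up(proud,6)
for nm,A in (("pressed7",cv2.imread("pics/side7.png")),("pressed8",cv2.imread("pics/side8.png")),("pressed11",cv2.imread("pics/side11.png")),("proud",P6)):
    for lab,(x,y,w,h) in dict(tick=(400,425,40,45),ltick=(158,385,40,40),house=(30,480,45,40),hinge=(510,115,70,70),lowcorner=(250,540,100,58)).items():
        t=N6[y:y+h,x:x+w];reg=A[max(0,y-30):y+h+30,x-20:x+w+20]
        r=cv2.matchTemplate(reg,t,cv2.TM_CCOEFF_NORMED);_,m,_,l=cv2.minMaxLoc(r)
        print(nm,lab,round(m,2),(l[0]-20)/6,(l[1]-min(30,y))/6)
p=lambda z,x: proj(S,[x,.0767,z])
print(p(.108,.47)-p(.107,.47))
E
```

```text
0.07391704268643888 0.11032386566702905 cover 0.061595147981193005
pressed7 tick 0.94 -0.3333333333333333 0.3333333333333333
pressed7 ltick 0.97 0.0 1.0
pressed7 house 0.99 0.0 0.0
pressed7 hinge 0.99 0.0 0.16666666666666666
pressed7 lowcorner 0.95 0.16666666666666666 0.3333333333333333
pressed8 tick 0.95 -0.3333333333333333 0.6666666666666666
pressed8 ltick 0.99 0.0 1.0
pressed8 house 0.99 0.0 0.0
pressed8 hinge 0.99 0.0 0.16666666666666666
pressed8 lowcorner 0.95 0.16666666666666666 0.3333333333333333
pressed11 tick 0.92 -0.3333333333333333 0.8333333333333334
pressed11 ltick 0.99 0.0 0.8333333333333334
pressed11 house 0.99 0.0 0.0
pressed11 hinge 0.26 0.0 1.3333333333333333
pressed11 lowcorner 0.72 0.0 0.3333333333333333
proud tick 0.95 0.0 -2.5
proud ltick 0.92 0.16666666666666666 -3.0
proud house 0.99 0.0 0.0
proud hinge 0.98 0.0 -0.3333333333333333
proud lowcorner 0.38 -1.8333333333333333 -1.8333333333333333
[-0.00354544 -0.44097855]
```

```bash
python3 - <<'E'
from h import *
import cv2
a=cv2.imread("pics/side0.png").astype(int);b=cv2.imread("pics/side15full.png").astype(int)
for n,(x0,y0,x1,y1) in dict(jar=(335,318,385,370),dop=(385,312,445,345),brush=(215,180,250,212)).items(): print(n,np.abs(a-b)[y0:y1,x0:x1].mean().round(2))
t=cam("top")["image"][:,:,::-1].astype(int);print('dropper',np.abs(t-cv2.imread("pics/top0.png"))[230:262,212:236].mean().round(2),'brush',np.abs(t-cv2.imread("pics/top0.png"))[262:300,160:240].mean().round(2))
print(bot.get_obs()["clock"]);print(bot.job_done())
E
```

```text
jar 11.6
dop 2.62
brush 2.08
dropper 21.96 brush 24.14
17.65
the job is handed in; nothing more can be done
None
```

I pushed the cover down onto its seal, pressed it home and turned the fastener to its locked stop. I then lifted clear and handed the job in at about 17.7 s. No verdict was reported.

- **Closing:** closed fingertips pushed down slowly on the strip to the right of the fastener. The cover then rested on its seal with the fastener still open.
- **Locking:** I set the fingertips in the slot, pressed at about 24 N and turned clockwise to the stop, where the turning moment reached about 1 N m.
- **Mended step:** backing the fingers off under pressure dragged the fastener back about 0.1 rad, to about 1.46 rad. I re-entered nearly free of the slot floor, turned to the stop again (0.53 N m, then slightly further) and lifted off before turning back.

Last checks:
- **Fastener:** the slot is within about 0.02–0.04 rad of its locked direction. Its two edges disagreed somewhat, at 0.074 and 0.110 rad, against about 0.065 rad for the cover.
- **Cover:** after release it sits slightly above where it was when pressed. I estimate 0.012 rad, or about 2 mm at the front edge, inside the 0.02 rad and 4 mm limits. That is good only to about a quarter pixel.
- **Bystanders:** in the side view the brush and dop stick match the first image. The jar looks in place, with a larger image difference that I put down to the arm's shadow.
- **Not confirmed:** the top-view check of the dropper bottle and brush showed large image differences. I put this down to the arm or its shadow, but did not look at that image. The gripper was never below about 0.23 m on that side.

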